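# Trace the contact strip along a module's lid seam with a spring probe

## Robot

A 6-joint arm with a two-finger parallel gripper is mounted at the origin on the work surface. World frame = base frame: x ahead of the robot, y to its left, z up, the work surface at z = 0. Lengths are in m, angles in degrees, forces in N, time in s.
With the tool pointing down it reaches from about 0.3 to 0.75 m from the base axis. Payload 8.5 kg.
Tool frame: the origin (TCP) lies midway between the tips of the shut fingers; the grasp point (between the pads) lies grasp_offset behind it (grasp_offset is the distance from the TCP to the grasp point, in m); z points along the fingers, y is the line along which they close (so a half turn about z gives the same grasp; the last joint's range is limited). The gripper opens to 85 mm and grips with 20 to 120 N. Pads are 22 mm wide; open, the fingers measure 114 mm over their backs; the gripper's body (76 mm by 85 mm) begins 54 mm behind the grasp point. The pads swing forward as they close: fully open they stand 13 mm farther back than shut.
Start: joints at [59.914, 21.807, 74.336, -0, 83.858, -12.336], TCP at [0.168, 0.524, 0.231] pointing down, gripper open.
Joint ranges: [-178.18, 178.18], [-50.72, 133.34], [12.68, 142.11], [-81.47, 261.47], [9.98, 163.14], [-165.26, 165.26]. Speed limits (degrees/s): [136.94, 136.94, 180, 180, 180, 180].

## Interface

Orientations are given as a 3x3 rotation matrix whose columns are the frame's x, y, z axes.
In Python, from rig import observe, get_image, camera_params, close_job, grasp_offset gives the robot as it stands.
- The arm moves only by the shell command python3 -m handwheel 'ROWS' [OPENING] [FORCE]. ROWS is JSON, a list of rows, each a list of 2 entries, a list of its own where there are three numbers: the shift along the tool's x, y, z as a fraction of full scale, then the turn, a rotation vector about the tool's x, y, z as a fraction of full scale. In form: [[[dx, dy, dz], [ax, ay, az]], ...]. A call has 1 to 10 rows; each row is the pose to reach, as a shift and turn from the pose commanded when the call began, along the tool's axes at that moment, turning the shorter way round; what a row does not reach only later rows make up. Full scale, the value 1, is 0.5 m for a shift and pi rad for a turn. A row lasts 1/10 s, in which the tool goes at most 50 mm and 8.59 degrees, less where a joint would pass 70% of its speed; a pose out of reach is approached as far as the arm can. A call with a number of a shift or a turn outside -1 to 1 is refused whole. A call with a gripper value outside its range is refused whole. OPENING is the opening, from 0 (shut) to 1 (fully open), set as the call begins (- or left out, the last holds). The fingers move at their own pace and stop on an object; FORCE is the grip in N (left out, the last holds). Time passes only in rows, so rows that repeat a pose let the fingers close. It gives the time, the measured TCP pose, the force, the opening and the grip force at its end, in the units of the state.
- observe(): the state, without advancing time (a new reading comes with each control period).
- get_image(name): name is "scene" or "top" or "wrist"; returns (picture, depth): 480x640x3 uint8, red, green, blue; 480x640 float32, m along the optical axis (not along the pixel's ray), 0 where there is no reading.
- camera_params(name): a dict with "K" (3x3 intrinsics, pixels), "R" (3x3) and "t" (3): a world point X has camera coordinates R X + t. Camera axes: x right, y down, z forward; pixel columns grow to the right and rows downward; lengths in m; the calibration is good to about 2 mm. A picture is of the moment at which its call begins: read the wrist's pose just before it. camera_params takes no time and is no camera call; for the wrist camera it gives the pose at the moment of the call.
- close_job(): hands the job in; it is judged then, once.
The state is a dict: "time_s": time; "q": joint angles; "qvel": joint speeds; "joint_efforts": joint torques, N m; "position": TCP position; "tool_rot": TCP orientation; "ft_force": force on the tool from outside, world axes, zero at the start; "wrist_torque": the same for the moment, N m; "grip_width": finger opening in m; "gripper_force": force on a finger pad.
Only numpy, scipy, OpenCV 4.12 (cv2) and the standard library are available. Lean on these libraries where they do the work, as an engineer would, in place of code of your own. Each camera call takes 0.05 s, during which the arm holds its last target. There are 200 camera calls.

## Task

Take the spring probe with the square grip from its rest and lower its tip straight into the wide mouth of the lid seam on the aluminium module until it presses lightly on the contact strip hidden inside. Draw it slowly (about 20 mm a second) along the whole jogged seam to the closed narrow end, following the strip by feel: keep the sprung tip pressed on it all the way, gently, never lifting off part-way. Then lift it straight out, carry the tip well clear above the lid, and hang the probe upright by its collar in the slot it came from, leaving everything else on the bench where it is.

Things in the scene. Friction and masses are not known exactly. Their poses are not given: they have to be found in the camera images.
- module: Fixed aluminium module, 124 x 174 x 50 mm (x, y, z), origin under its centre. A seam 10 mm wide with upright walls runs through its flat lid: straight, a slanted jog, straight. In it lies a rigid copper contact strip, at an unknown depth of 13 to 31 mm below the lid that differs from unit to unit; the strip may also slope along y by up to 0.04 rad.
- seam_start (a point): Centre line of the seam at its start, at lid height (50 mm above the bench); here the seam widens into a mouth about 16 mm wide, 14 mm long (from 8 mm before this point to 6 mm beyond it along the seam). Module frame: (-11, -60) mm.
- seam_bend1 (a point): Centre line of the seam at its first bend, at lid height. Module frame: (-11, -20) mm.
- seam_bend2 (a point): Centre line of the seam at its second bend, at lid height. Module frame: (11, 18) mm.
- seam_end (a point): Centre line of the seam at its far end, at lid height; the seam is closed by a wall 5 mm beyond this point. Module frame: (11, 60) mm.
- probe: Loose spring probe, 0.1 to 0.17 kg, hung upright in one slot of the rest. Origin on its axis at the underside of its collar, z up along it. Above: collar 28 mm across, 6 mm thick; then a square grip 15 x 15 mm (faces along x and y) up to 58 mm above the origin. Below: shank 10 mm across, 45 mm long; then the sprung nose, 4.4 mm across, to 85 mm below the origin when free.
- probe_tip (a point): The lowest point of the probe's nose; 85 mm below the probe's origin when the nose is free, and moves up with the nose.
- probe_nose (a joint): How far the sprung nose is pushed in, m: 0 free, 0.008 fully in. Spring 0.6 N preload plus 0.6 N per mm (5.4 N fully in; pressing on beyond this is hard contact). A light press is 2 to 5 mm, about 2 to 3.5 N.
- rest: Fixed rest, 90 x 170 mm, origin on the bench. Two slots, centred 50 mm either side along its y, each between two prongs (14 mm wide, 8 mm thick, 15 mm apart, tops 125 mm above the bench); open above, below and to the front (-x). Prongs run from 23 mm in front of the origin to a cross bar 30 mm behind it. Base plate 10 mm thick.
- seat_right (a point): Middle of the slot on the rest's -y side, at the height of the prong tops (125 mm): a hung tool has its collar underside here.
- seat_left (a point): The same for the slot on the rest's +y side.
- burnisher: Bystander: tool with a similar collar (origin at the collar's underside) but a short round grip 18 mm across reaching 32 mm above it, and a plain shank 60 mm below it; it hangs in the rest's other slot.
- jar: Bystander: small jar, 42 mm across, 45 mm high, origin under its centre.
- bottle: Bystander: plastic bottle, 52 mm across, 125 mm high, origin under its centre.
- heatsink: Bystander: finned aluminium heat sink, 60 x 45 x 26 mm, origin under its centre.
- meter: Bystander: hand-held meter lying flat, 90 x 62 x 19 mm, origin under its centre.
- screwdriver: Bystander: screwdriver lying on the bench.
- parts_dish: Bystander: steel dish, 70 mm across, 30 mm high, origin under its centre.
Not all that is in view belongs to the job. There is more than one size of the rest; the job needs the smaller.

How it is judged (in metres and radians):
On the way, in this order (a step that is already met when the one before it is completed fails the run):
1. the tip is pressed on the strip in the wide mouth at the seam's start (horizontal distance between probe_tip and seam_start below 0.006 m and z of probe_tip in the frame of module below 0.046 m and value of joint probe_nose above 0.0005 m), for 0.2 s.
2. still pressed, the tip reaches the first bend (horizontal distance between probe_tip and seam_bend1 below 0.006 m and z of probe_tip in the frame of module below 0.046 m and value of joint probe_nose above 0.0005 m), for 0.05 s.
3. still pressed, the tip reaches the second bend (horizontal distance between probe_tip and seam_bend2 below 0.006 m and z of probe_tip in the frame of module below 0.046 m and value of joint probe_nose above 0.0005 m), for 0.05 s.
4. still pressed, the tip reaches the closed end (horizontal distance between probe_tip and seam_end below 0.006 m and z of probe_tip in the frame of module below 0.046 m and value of joint probe_nose above 0.0005 m), for 0.2 s.
At the end, for the whole second after the job is handed in: The probe hangs at rest and upright (within 0.1 rad) in its slot, released, nose free, its collar underside within 4 mm of the prong tops' height and within 10 mm of the slot's middle; the other tool still hangs in the other slot (((horizontal distance between probe and seat_right below 0.01 m and z of probe in the frame of seat_right between -0.004 and 0.004 m) or (horizontal distance between probe and seat_left below 0.01 m and z of probe in the frame of seat_left between -0.004 and 0.004 m)) and angle between probe's own z axis and vertical below 0.1 rad and linear speed of probe below 0.02 m/s and value of joint probe_nose below 0.001 m); the robot touches nothing.
It fails at once if over the middle of the lid (more than 12 mm from the seam's ends along the module) the probe's tip is less than 25 mm above the lid without being pressed on the strip in the seam ((y of probe_tip in the frame of module between -0.048 and 0.048 m and x of probe_tip in the frame of module between -0.06 and 0.06 m and z of probe_tip in the frame of module below 0.075 m) and (value of joint probe_nose below 0.0003 m or z of probe_tip in the frame of module above 0.047 m)).
It fails at once if the tip is drawn along the seam faster than 70 mm/s ((y of probe_tip in the frame of module between -0.048 and 0.048 m and x of probe_tip in the frame of module between -0.06 and 0.06 m and z of probe_tip in the frame of module below 0.075 m) and linear speed of probe above 0.07 m/s).
It fails at once if the probe presses on the module with more than 12 N (contact force between probe and module above 12 N).
It fails at once if a bystander is moved by more than 25 mm (distance of any of burnisher, jar, bottle, heatsink, meter, screwdriver, parts_dish from where it was at the start of the episode above 0.025 m).
It also fails if it takes over 72 s, if anything falls off the work surface, if the arm or the gripper's body presses on something with over 40 N, if the wrist force passes 120 N, or if a joint passes its speed limit or range.

## Working session

There is one attempt and no reset: what is moved stays moved. The work goes in short steps, Python scripts to look and compute and a shell command to move; the robot and the scene stay as the last step left them, time stands still between calls to the robot, and variables do not carry over. Pictures are saved under pics/ and viewed, at most 10 in all, crops included, and the job is handed in when it is done.

```bash
mkdir -p pics; ls
python3 - <<'E'
from rig import *
import cv2,numpy as np
print(observe(),grasp_offset)
for n in ("scene","top"):
    im,d=get_image(n);cv2.imwrite(f"pics/{n}0.png",im[:,:,::-1]);np.savez(f"{n}0.npz",im=im,d=d)
    print(n,camera_params(n))
E
```

```text
pics
{'time_s': 0.0, 'q': array([ 5.99146965e+01,  2.18400197e+01,  7.43871950e+01,  9.41144710e-05,
        8.38588103e+01, -1.23339864e+01]), 'qvel': array([-0.00626496, -0.08881366, -0.00055258, -0.00427222, -0.01884153,
        0.00697068]), 'joint_efforts': array([-1.45702306e-04, -4.48468530e+01, -2.31273401e+01, -2.09092645e-04,
        4.81894560e-03,  1.26634600e-05]), 'position': array([0.16751174, 0.52354048, 0.23070651]), 'tool_rot': array([[-9.52388616e-01,  3.04885808e-01, -7.54057833e-04],
       [ 3.04886570e-01,  9.52387785e-01, -1.29832941e-03],
       [ 3.22313257e-04, -1.46641626e-03, -9.99998873e-01]]), 'ft_force': array([-0.06580395,  0.59673293, -0.1226477 ]), 'wrist_torque': array([0.00481895, 0.00191863, 0.02817657]), 'gripper_force': 0.0, 'grip_width': 0.08550531365764275} 0.0187
scene {'K': array([[491.67981339,   0.        , 319.80618979],
       [  0.        , 491.67981339, 241.95358568],
       [  0.        ,   0.        ,   1.        ]]), 'R': array([[-7.97920663e-01,  6.02761969e-01, -7.90236235e-04],
       [ 3.56533468e-01,  4.70911861e-01, -8.06923730e-01],
       [-4.86010805e-01, -6.44142863e-01, -5.90655119e-01]]), 't': array([ 0.4454513 , -0.06806696,  1.21422085])}
top {'K': array([[448.56861651,   0.        , 317.22334726],
       [  0.        , 448.56861651, 234.35838916],
       [  0.        ,   0.        ,   1.        ]]), 'R': array([[-0.02679887, -0.99941078, -0.02144545],
       [-0.98921852,  0.02960317, -0.14342373],
       [ 0.14397408,  0.01737064, -0.98942899]]), 't': array([-0.00787442,  0.54679912,  0.91127449])}
```

View pics/scene0.png

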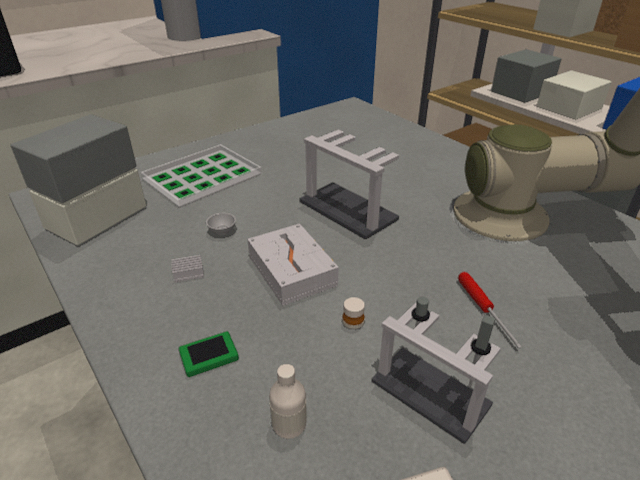

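View pics/top0.png

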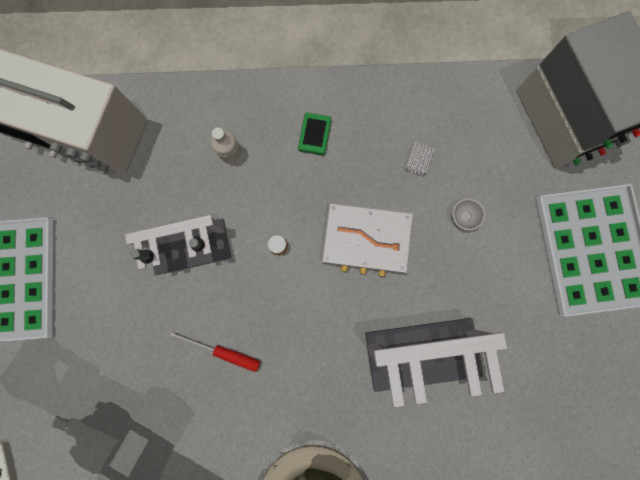

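The scene shows two rests. The smaller one carries the tools, at scene (435,370) and top (180,245); a larger empty one is at top (435,360). The module is at top (367,239), with the wide copper mouth at (396,246) and the closed end at (338,229).

Things that could be taken for the probe:
- Tall grip at scene (485,330), top (145,257): this matches the probe.
- Short round grip at scene (421,308), top (196,243): the burnisher.
- Screwdriver at top (237,358).

I choose the tall grip in the rest's +y slot.

```bash
cat > h.py <<'E'
import numpy as np,cv2
from rig import *
def cloud(d,c):
    v,u=np.indices(d.shape);P=np.stack([(u-c['K'][0,2])/c['K'][0,0]*d,(v-c['K'][1,2])/c['K'][1,1]*d,d],-1)
    W=(P-c['t'])@c['R'];W[d<=0]=np.nan;return W
def ray(uv,z,c):
    uv=np.atleast_2d(uv).astype(float);D=np.c_[uv,np.ones(len(uv))]@np.linalg.inv(c['K']).T@c['R'];C=-c['R'].T@c['t']
    return (C+D*((z-C[2])/D[:,2])[:,None])
def rect(W,m):
    p=W[m][:,:2]*1000;r=cv2.minAreaRect(p.astype(np.float32));return r
E
python3 - <<'E'
from h import *
f=np.load('top0.npz');im,d=f['im'],f['d'];c=camera_params('top');W=cloud(d,c)
print(-c['R'].T@c['t'])
def box(u0,u1,v0,v1):
    m=np.zeros(d.shape,bool);m[v0:v1,u0:u1]=1;return m
z=W[...,2]
print('module',rect(W,box(310,425,195,285)&(z>.044)&(z<.056)),np.nanmedian(z[box(350,390,215,222)]))
b=box(110,245,205,285)
print('bar/prong',rect(W,b&(z>.115)&(z<.1245)),np.nanpercentile(z[b],[1,50,95,99]))
for n,q in(('probe',box(128,165,235,275)),('burn',box(183,212,228,262))):
    for lo,hi in((.117,.128),(.128,.134),(.14,.17),(.17,.2)):
        m=q&(z>lo)&(z<hi)
        if m.sum()>4:print(n,lo,m.sum(),np.median(W[m],0),rect(W,m))
h=cv2.cvtColor(im,cv2.COLOR_RGB2HSV)
m=box(320,415,205,272)&(h[...,1]>110)&(h[...,0]<20)&(z>0.0)
vs,us=np.nonzero(m);print('copper',m.sum(),us.min(),us.max(),vs.min(),vs.max(),np.median(z[m]))
for u in range(us.min(),us.max()+1,6):
    k=us==u;print(u,vs[k].min(),vs[k].max(),np.round(np.median(z[vs[k],us[k]]),4))
cv2.imwrite('pics/c1.png',np.hstack([cv2.resize(im[200:290,105:255,::-1],(400,300),interpolation=2),cv2.resize(im[195:285,315:425,::-1],(400,327),interpolation=2)[:300]]))
E
```

```text
[ 0.40949288 -0.03988619  0.9798965 ]
module ((535.1785888671875, -128.60565185546875), (174.16552734375, 124.66170501708984), 80.9205322265625) 0.04962961385091185
bar/prong ((526.5861206054688, 257.9591979980469), (73.2562026977539, 170.10723876953125), 11.454041481018066) [-0.00334351  0.00215319  0.1277587   0.16584925]
probe 0.117 521 [0.52535915 0.30603176 0.12520241] ((509.73870849609375, 308.67364501953125), (71.08146667480469, 66.21393585205078), 88.24588775634766)
probe 0.128 93 [0.50057632 0.29828733 0.13086678] ((516.7461547851562, 306.6156921386719), (69.95256805419922, 42.97380447387695), 19.474811553955078)
probe 0.14 69 [0.49777103 0.29747768 0.1558034 ] ((498.7935791015625, 298.6938781738281), (10.603198051452637, 19.422922134399414), 68.03443908691406)
probe 0.17 97 [0.50030206 0.30173933 0.1824682 ] ((500.6898193359375, 303.1015625), (14.892773628234863, 15.361621856689453), 19.78788185119629)
burn 0.117 370 [0.53233134 0.20973938 0.12512851] ((529.3606567382812, 208.43881225585938), (59.01593780517578, 45.097782135009766), 11.474462509155273)
burn 0.128 92 [0.5180484  0.1999267  0.13100629] ((526.2637939453125, 205.86154174804688), (47.319454193115234, 39.73922348022461), 12.872429847717285)
burn 0.14 95 [0.51980741 0.20367415 0.1567672 ] ((520.5615234375, 205.30784606933594), (16.56258773803711, 16.806215286254883), 29.823389053344727)
copper 180 338 398 228 270 0.03238151151955221
338 228 229 0.0311
344 229 230 0.0337
350 229 231 0.0328
356 230 232 0.032
362 232 235 0.0325
368 237 239 0.032
374 241 243 0.033
380 244 245 0.0318
386 244 246 0.0298
392 245 247 0.0326
398 245 245 0.0291
```

View pics/c1.png

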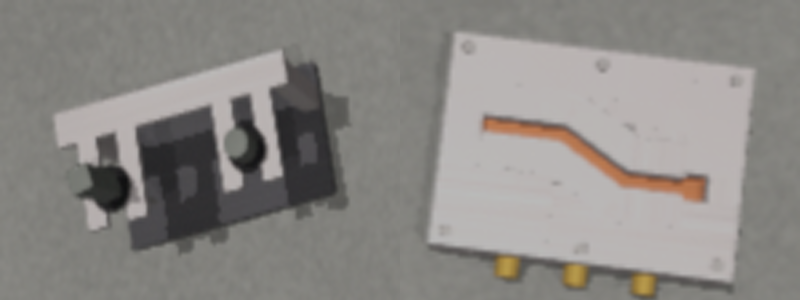

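The crop confirms the tall grip in the left slot as the probe and the short one as the burnisher. The module's mouth is at the right. Next I'll move above the probe and measure it with the wrist camera.

```bash
cat >> h.py <<'E'
from scipy.spatial.transform import Rotation as Ro
def rows(p,th):
    s=observe();R=s['tool_rot'];a=np.radians(th);T=np.array([[-np.sin(a),np.cos(a),0],[np.cos(a),np.sin(a),0],[0,0,-1.]]).T
    return np.round(R.T@(np.array(p)-s['position'])/.5,4),np.round(Ro.from_matrix(R.T@T).as_rotvec()/np.pi,4)
E
python3 - <<'E'
from h import *
c=camera_params('wrist');s=observe();print(s['tool_rot'].T@(-c['R'].T@c['t']-s['position']),c['R']@s['tool_rot'],c['K'][0])
print(rows([.5,.3,.36],101.5))
E
```

```text
[ 0.06636443 -0.0007853  -0.14285319] [[-1.24577952e-04  9.99999950e-01  2.90726875e-04]
 [-9.63575567e-01 -4.22893808e-05 -2.67436206e-01]
 [-2.67436180e-01 -3.13453968e-04  9.63575524e-01]] [374.81230927   0.         319.8546945 ]
(array([-0.7695, -0.2235, -0.2584]), array([-0.0004, -0.0002, -0.1625]))
```

```bash
python3 -m handwheel '[[[-0.7695,-0.2235,-0.2584],[-0.0004,-0.0002,-0.1625]],[[-0.7695,-0.2235,-0.2584],[-0.0004,-0.0002,-0.1625]],[[-0.7695,-0.2235,-0.2584],[-0.0004,-0.0002,-0.1625]],[[-0.7695,-0.2235,-0.2584],[-0.0004,-0.0002,-0.1625]],[[-0.7695,-0.2235,-0.2584],[-0.0004,-0.0002,-0.1625]],[[-0.7695,-0.2235,-0.2584],[-0.0004,-0.0002,-0.1625]],[[-0.7695,-0.2235,-0.2584],[-0.0004,-0.0002,-0.1625]],[[-0.7695,-0.2235,-0.2584],[-0.0004,-0.0002,-0.1625]],[[-0.7695,-0.2235,-0.2584],[-0.0004,-0.0002,-0.1625]],[[-0.7695,-0.2235,-0.2584],[-0.0004,-0.0002,-0.1625]]]' 1 40
python3 -m handwheel '[[[0,0,0],[0,0,0]],[[0,0,0],[0,0,0]],[[0,0,0],[0,0,0]]]'
python3 - <<'E'
from h import *
c=camera_params('wrist');im,d=get_image('wrist');cv2.imwrite('pics/w1.png',im[...,::-1]);W=cloud(d,c);np.savez('w1.npz',im=im,W=W,d=d,**c)
x,y,z=W[...,0],W[...,1],W[...,2];print(observe()['position'])
g=(abs(x-.5)<.03)&(abs(y-.303)<.03)
for lo,hi in((.176,.19),(.14,.174),(.1285,.134)):
    m=g&(z>lo)&(z<hi);print(lo,m.sum(),np.median(z[m]),rect(W,m))
g=(abs(x-.52)<.03)&(abs(y-.205)<.03)
for lo,hi in((.15,.165),(.1285,.134)):
    m=g&(z>lo)&(z<hi)
    if m.sum()>3: print('b',lo,m.sum(),np.median(z[m]),rect(W,m))
m=(z>.119)&(z<.1275)&(abs(y-.26)<.12)&(x<.62)
print('rest',rect(W,m),np.median(z[m]))
E
```

```text
time_s: 1.1
position: [0.5031, 0.2976, 0.3604]
tool_rot: [[-0.981, -0.195, 0.001], [-0.195, 0.981, 0.001], [-0.002, 0.001, -1.0]]
ft_force: [-0.4, 0.0, -0.9]
grip_width: 0.0853
gripper_force: 0.0
time_s: 1.4
position: [0.499, 0.3009, 0.3604]
tool_rot: [[-0.98, -0.201, 0.0], [-0.201, 0.98, 0.001], [-0.0, 0.001, -1.0]]
ft_force: [-0.7, -0.0, 0.1]
grip_width: 0.0853
gripper_force: 0.0
[0.49911205 0.30082096 0.36050993]
0.176 303 0.1829689417281028 ((500.71630859375, 301.6370849609375), (15.095539093017578, 14.908143043518066), 21.361722946166992)
0.14 99 0.15708871554026413 ((495.1797790527344, 302.08642578125), (17.866355895996094, 8.18795108795166), 76.54204559326172)
0.1285 260 0.13105035687653216 ((498.4926452636719, 301.10455322265625), (22.7150936126709, 27.242582321166992), 13.476117134094238)
b 0.15 298 0.1569549776861819 ((520.39013671875, 204.0700225830078), (16.582761764526367, 16.914730072021484), 12.495085716247559)
b 0.1285 264 0.13114219694813145 ((519.3502197265625, 205.45098876953125), (27.272716522216797, 23.324844360351562), 46.36196517944336)
rest ((526.9356689453125, 255.59275817871094), (73.506103515625, 170.20343017578125), 11.292010307312012) 0.1250974416598239
```

View pics/w1.png

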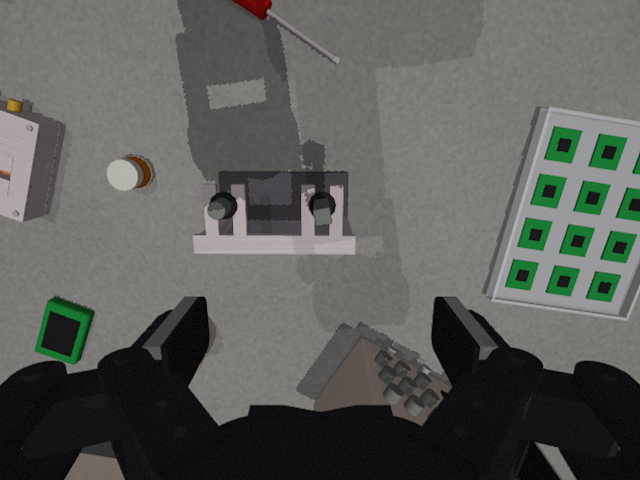

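The wrist view shows the probe's grip at (322,216), turned about 10° relative to the rest, and the burnisher at (222,206). I'll align with the grip and descend.

Run:
```python
from h import *
print(rows([.5007,.302,.142],110.8))
```

```text
(array([-0.0033,  0.0012,  0.437 ]), array([ 0.0003,  0.0002, -0.0512]))
```

```bash
python3 -m handwheel '[[[-0.0033,0.0012,0.06],[0,0,-0.025]],[[-0.0033,0.0012,0.12],[0.0003,0.0002,-0.0512]],[[-0.0033,0.0012,0.18],[0.0003,0.0002,-0.0512]],[[-0.0033,0.0012,0.24],[0.0003,0.0002,-0.0512]],[[-0.0033,0.0012,0.3],[0.0003,0.0002,-0.0512]],[[-0.0033,0.0012,0.35],[0.0003,0.0002,-0.0512]],[[-0.0033,0.0012,0.4],[0.0003,0.0002,-0.0512]],[[-0.0033,0.0012,0.437],[0.0003,0.0002,-0.0512]],[[-0.0033,0.0012,0.437],[0.0003,0.0002,-0.0512]],[[-0.0033,0.0012,0.437],[0.0003,0.0002,-0.0512]]]' 1 40
python3 -m handwheel '[[[0,0,0],[0,0,0]],[[0,0,0],[0,0,0]]]'
python3 -m handwheel '[[[0,0,0],[0,0,0]],[[0,0,0],[0,0,0]],[[0,0,0],[0,0,0]],[[0,0,0],[0,0,0]],[[0,0,0],[0,0,0]],[[0,0,0],[0,0,0]],[[0,0,0],[0,0,0]],[[0,0,0],[0,0,0]],[[0,0,0],[0,0,0]],[[0,0,0],[0,0,0]]]' 0 40
python3 -c "
from h import *
s=observe();print(s['position'],s['wrist_torque']);print(s['tool_rot'])
im,d=get_image('wrist');cv2.imwrite('pics/w2.png',im[...,::-1])"
```

```text
time_s: 2.45
position: [0.5016, 0.3017, 0.1427]
tool_rot: [[-0.935, -0.354, 0.001], [-0.354, 0.935, 0.0], [-0.001, 0.0, -1.0]]
ft_force: [0.3, 1.1, -0.3]
grip_width: 0.0853
gripper_force: 0.0
time_s: 2.65
position: [0.502, 0.3015, 0.1432]
tool_rot: [[-0.935, -0.354, 0.002], [-0.354, 0.935, 0.001], [-0.002, -0.0, -1.0]]
ft_force: [0.4, -0.0, 0.2]
grip_width: 0.0854
gripper_force: 0.0
time_s: 3.65
position: [0.5017, 0.3013, 0.142]
tool_rot: [[-0.935, -0.354, 0.0], [-0.354, 0.935, 0.0], [-0.0, 0.0, -1.0]]
ft_force: [0.3, 1.0, -0.6]
grip_width: 0.0144
gripper_force: 43.7
[0.50166033 0.30127723 0.14199833] [ 0.10615054 -0.02064131  0.02424237]
[[-9.35339971e-01 -3.53749993e-01  2.84771072e-04]
 [-3.53749963e-01  9.35340013e-01  1.51402390e-04]
 [-3.19916373e-04  4.08749508e-05 -9.99999948e-01]]
```

View pics/w2.png

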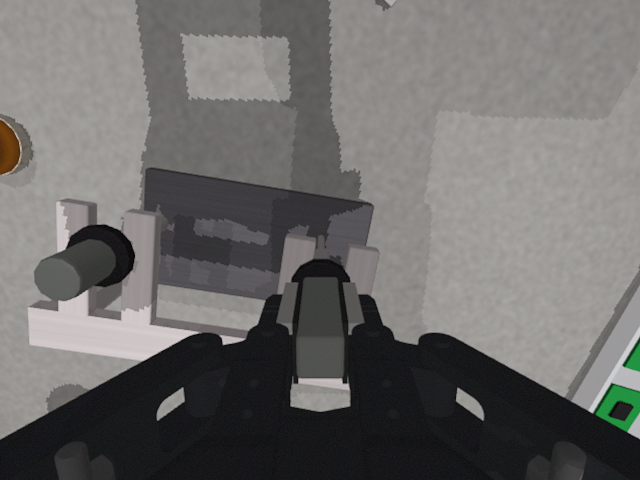

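The view shows the fingers closed squarely on the grip at (320,330). I'll lift straight up.

```bash
python3 -m handwheel '[[[0,0,-0.02],[0,0,0]],[[0,0,-0.05],[0,0,0]],[[0,0,-0.1],[0,0,0]],[[0,0,-0.15],[0,0,0]],[[0,0,-0.2],[0,0,0]],[[0,0,-0.25],[0,0,0]],[[0,0,-0.28],[0,0,0]],[[0,0,-0.28],[0,0,0]],[[0,0,-0.28],[0,0,0]]]'
python3 -c "
from h import *
print(rows([.515,-.186,.282],110.8))"
```

```text
time_s: 4.6
position: [0.5014, 0.3011, 0.2817]
tool_rot: [[-0.935, -0.354, -0.0], [-0.354, 0.935, -0.0], [0.0, -0.0, -1.0]]
ft_force: [0.2, -0.5, -0.7]
grip_width: 0.0145
gripper_force: 43.7
(array([ 3.191e-01, -9.208e-01, -5.000e-04]), array([-0.    , -0.    , -0.0005]))
```

```bash
python3 -m handwheel '[[[0.0159,-0.046,0],[0,0,0]],[[0.0479,-0.138,0],[0,0,0]],[[0.08,-0.23,0],[0,0,0]],[[0.112,-0.322,0],[0,0,0]],[[0.144,-0.414,0],[0,0,0]],[[0.175,-0.506,0],[0,0,0]],[[0.207,-0.598,0],[0,0,0]],[[0.239,-0.69,0],[0,0,0]],[[0.271,-0.782,0],[0,0,0]],[[0.303,-0.874,0],[0,0,0]]]'
python3 -m handwheel '[[[0.009,-0.027,0],[0,0,0]],[[0.016,-0.046,0],[0,0,0]],[[0.016,-0.046,0],[0,0,0]],[[0.016,-0.046,0],[0,0,0]],[[0.016,-0.046,0],[0,0,0]]]'
python3 - <<'E'
from h import *
s=observe();c=camera_params('wrist');im,d=get_image('wrist');cv2.imwrite('pics/w3.png',im[...,::-1]);W=cloud(d,c);np.savez('w3.npz',im=im,W=W,d=d,**c)
it,dt=get_image('top');np.savez('t3.npz',im=it,d=dt);
print(s['position'],s['q'])
z=W[...,2];m=(z>.044)&(z<.056)
print(rect(W,m),np.median(z[m]))
p=s['position']-[0,0,.102];e=s['position']-[0,0,.062]
for q in(p,e):
    for cc in(c,camera_params('top')):
        k=cc['K']@(cc['R']@q+cc['t']);print(k[:2]/k[2])
E
```

```text
time_s: 5.6
position: [0.5138, -0.1629, 0.2808]
tool_rot: [[-0.935, -0.354, -0.002], [-0.354, 0.935, 0.001], [0.001, 0.002, -1.0]]
ft_force: [0.4, 0.9, -0.5]
grip_width: 0.0144
gripper_force: 43.7
time_s: 6.1
position: [0.5152, -0.184, 0.2821]
tool_rot: [[-0.935, -0.355, 0.0], [-0.355, 0.935, 0.0], [-0.001, 0.0, -1.0]]
ft_force: [-0.3, 0.5, -1.2]
grip_width: 0.0146
gripper_force: 43.6
[ 0.51524978 -0.18399847  0.28209792] [-3.20671851e+01  1.97495162e+01  6.91119454e+01  2.84553608e-02
  9.11262508e+01 -1.42886058e+02]
((539.43505859375, -58.34239196777344), (422.604736328125, 273.9654235839844), 52.15605163574219) 0.04967284055010754
[322.0296833  236.78066461]
[405.56016971 237.60925582]
[322.39991834 255.20785975]
[409.62998311 234.41136387]
```

View pics/w3.png

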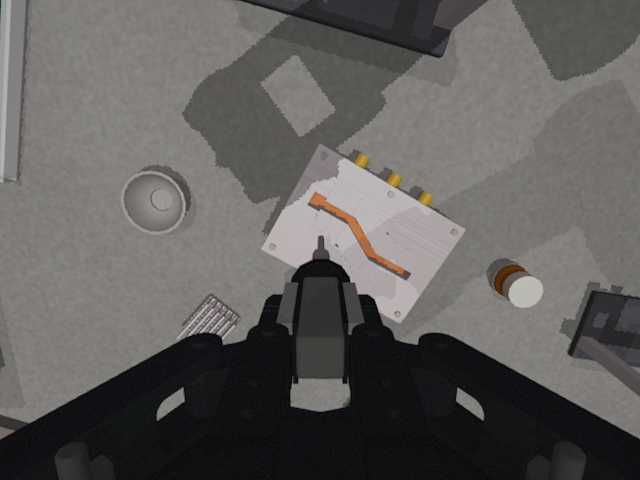

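The wrist view shows the nose tip at about (321,238), where predicted, and the seam mouth at (316,200). I'll fit the lid and seam from this view.

Run:
```python
from h import *
f=np.load('w3.npz');W=f['W'];im=f['im'];c={k:f[k] for k in'KRt'};z=W[...,2]
tc=dict(np.load('t3.npz'));ct=camera_params('top')
def ana(W,c,lab,im):
    z=W[...,2];x,y=W[...,0],W[...,1]
    m=(z>.045)&(z<.056)&(np.hypot(x-.535,y+.128)<.13)
    n,L,st,_=cv2.connectedComponentsWithStats(m.astype(np.uint8));m=L==1+np.argmax(st[1:,4])
    r=rect(W,m);print(lab,r,np.median(z[m]))
    C=np.array([535.2,-128.6]);a=np.radians(-9.08);A=np.array([[np.cos(a),-np.sin(a)],[np.sin(a),np.cos(a)]])
    h=cv2.cvtColor(im,cv2.COLOR_RGB2HSV)
    ms=((z<.0465)&(z>.01)|((h[...,1]>110)&(h[...,0]<20)))
    v,u=np.nonzero(ms);P=ray(np.c_[u,v],.05,c)[:,:2]*1000;M=(P-C)@A;Z=z[v,u]
    k=(abs(M[:,0])<30)&(abs(M[:,1])<75);M=M[k];Z=Z[k]
    for lo in range(-72,72,6):
        q=(M[:,1]>=lo)&(M[:,1]<lo+6)
        if q.sum()>3:print(lo+3,np.round(np.percentile(M[q,0],[3,97]),1),np.round(np.median(Z[q])*1000,1),q.sum())
    print(np.percentile(M[:,1],[.2,1,99,99.8]))
ana(W,c,'wrist',im);ana(cloud(tc['d'],ct),ct,'top',tc['im'])
g=im.astype(int)[225:262,308:335].sum(2)//3
for v in range(5,37,3):print(v+225,g[v])
```

```text
wrist ((535.669677734375, -130.77542114257812), (174.5253448486328, 124.27189636230469), 80.95439147949219) 0.04971898674690491
-69 [-17.8  -3.5] 31.9 66
-63 [-17.7  -3.4] 31.9 90
-57 [-17.7  -3.6] 32.3 75
-51 [-14.8  -6.1] 32.0 54
-45 [-14.7  -6.1] 32.3 53
-39 [-14.9  -6.1] 32.6 54
-33 [-15.  -6.] 32.5 55
-27 [-14.9  -6. ] nan 54
-21 [-14.7  19.2] 32.6 65
-15 [-11.6  -0.3] 32.5 62
-9 [-8.1  3.3] 32.9 61
-3 [-4.7  6.3] 32.7 58
3 [-1.7  9.8] 32.7 60
9 [ 1.9 13.3] 33.0 60
15 [-17.5  15.5] 33.5 56
21 [ 7.  15.7] 33.5 49
27 [ 7.  15.3] 33.4 46
33 [ 7.1 15.6] 33.6 45
39 [ 6.9 15.4] 33.7 47
45 [ 6.9 15.5] 34.0 45
51 [ 7.  15.5] 34.2 48
57 [ 7.  15.6] 38.0 45
63 [ 7.4 14.6] 44.7 9
[-70.1918004  -69.4944071   59.4166912   60.67576009]
top ((540.0817260742188, -99.31634521484375), (114.64576721191406, 124.58985900878906), 81.0051040649414) 0.04963871016148163
-3 [-2.7 25.7] 36.8 9
3 [-2.9  6.9] 32.5 14
9 [-13.   11.4] 34.2 16
15 [-25.4  13.6] 33.4 20
21 [-20.8  14.2] 34.6 17
27 [ 6.7 14.7] 33.1 12
33 [-22.7  19.5] 34.9 17
39 [-6.6 18.7] 34.5 16
45 [-9.2 14.4] 34.3 14
51 [-7.9 15.5] 33.9 15
57
[... 687 characters left out ...]
0 180 184]
245 [181 182 181 182 182 182 181 182 187 142  79  70  72  72  68  62 141 168
 168 167 168 167 167 167 172 169 158]
248 [182 181 182 181 182 182 183 179 170 119  68  72  72  73  72  67 110 152
 169 168 168 167 167 168 168 166 168]
251 [181 182 181 182 187 153  91  68  70  73  74  73  73  73  73  72  71  70
  67  84 133 163 168 167 167 168 168]
254 [180 180 182 186 137  67  65  72  73  72  71  72  72  72  68  68  69  70
  67  66  58 139 167 168 166 168 168]
257 [181 181 184 171 114  62  69  75  74  71  69  69  69  71  68  71  71  70
  68  67  60 106 157 169 167 168 167]
260 [167 158 115  74  45   7   8  12  10  11  12   6   9  12   9  11   9   4
  12   7   8  28  87 126 150 169 172]
```

```bash
cat >> h.py <<'E'
a=np.radians(-9.05);MC=np.array([.53565,-.1308]);MA=np.array([[np.cos(a),-np.sin(a)],[np.sin(a),np.cos(a)]])
TO=np.array([.0003,-.0008])
def tip2tcp(m,tipz): return np.r_[MC+MA@(np.array(m)/1000)-TO,tipz+.102]
E
python3 -c "
from h import *
print(rows(tip2tcp([-11,-60],.066),110.8))"
```

```text
(array([ 0.0028, -0.0058,  0.2283]), array([-0.    ,  0.0002,  0.    ]))
```

```bash
python3 -m handwheel '[[[0.0028,-0.0058,0.02],[0,0,0]],[[0.0028,-0.0058,0.06],[0,0,0]],[[0.0028,-0.0058,0.1],[0,0,0]],[[0.0028,-0.0058,0.14],[0,0,0]],[[0.0028,-0.0058,0.18],[0,0,0]],[[0.0028,-0.0058,0.21],[0,0,0]],[[0.0028,-0.0058,0.2283],[0,0,0]],[[0.0028,-0.0058,0.2283],[0,0,0]],[[0.0028,-0.0058,0.2283],[0,0,0]],[[0.0028,-0.0058,0.2283],[0,0,0]]]'
python3 - <<'E'
from h import *
for i in range(4):
    c=camera_params('wrist');s=observe();im,d=get_image('wrist');print(s['position'],s['ft_force'])
def px(q):
    k=c['K']@(c['R']@q+c['t']);return k[:2]/k[2]
b=im[120:300,230:410,::-1].copy();b=cv2.resize(b,None,fx=3.3,fy=3.3,interpolation=cv2.INTER_CUBIC)
for m in([-11,-60],[-11,-20],[11,18],[11,60]):
    q=np.r_[MC+MA@(np.array(m)/1000),.05];u=(px(q)-[230,120]+.5)*3.3;cv2.circle(b,tuple(int(t) for t in u),3,(255,0,0),-1)
q=s['position']+np.r_[TO,-.102];print(px(q),px(q-[0,0,q[2]-.05]))
u=(px(q)-[230,120]+.5)*3.3;cv2.circle(b,tuple(int(t) for t in u),3,(0,255,0),-1)
cv2.imwrite('pics/w4.png',b)
E
```

```text
time_s: 7.2
position: [0.5153, -0.1888, 0.1686]
tool_rot: [[-0.935, -0.354, 0.002], [-0.354, 0.935, -0.001], [-0.001, -0.001, -1.0]]
ft_force: [0.7, -0.7, -1.0]
grip_width: 0.0146
gripper_force: 43.7
[ 0.51525938 -0.18881935  0.16861845] [ 0.67576564 -0.7238046  -1.03113911]
[ 0.51522126 -0.18880605  0.16857331] [-0.48509439  0.74179059 -1.62511892]
[ 0.51515986 -0.18876676  0.16849773] [ 0.05470578 -0.12740958 -0.83160699]
[ 0.51509691 -0.1887168   0.16837467] [-0.01015801 -0.6146365  -1.73968044]
[320.96326383 236.71943021] [320.92855023 230.68700503]
```

View pics/w4.png

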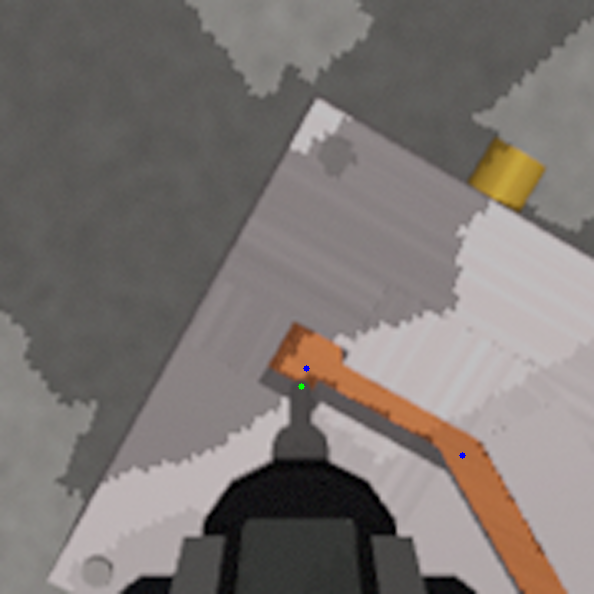

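The view shows the tip (302,386 in the crop) over the mouth, about 1 mm from the start point, so it's safe to lower.

```bash
python3 -c "
from h import *
print(rows(tip2tcp([-11,-60],.036),110.8))"
```

```text
(array([-0.0008,  0.0023,  0.0605]), array([-0.0002,  0.0003, -0.0005]))
```

```bash
python3 -m handwheel '[[[-0.0008,0.0023,0.01],[0,0,0]],[[-0.0008,0.0023,0.02],[0,0,0]],[[-0.0008,0.0023,0.03],[0,0,0]],[[-0.0008,0.0023,0.04],[0,0,0]],[[-0.0008,0.0023,0.05],[0,0,0]],[[-0.0008,0.0023,0.0605],[0,0,0]],[[-0.0008,0.0023,0.0605],[0,0,0]],[[-0.0008,0.0023,0.0605],[0,0,0]],[[-0.0008,0.0023,0.0605],[0,0,0]]]'
cat > f.py <<'E'
from h import *
F=[];P=[]
for i in range(6):
    get_image('top');s=observe();F.append(s['ft_force']);P.append(s['position'])
F=np.array(F);P=np.array(P);p=P.mean(0);print('F',F.mean(0).round(2),F.std(0).round(2),'P',p.round(4),'span',np.ptp(P,0).round(4),'tip module mm',(MA.T@(p[:2]+TO-MC)*1000).round(2),'freetip z',p[2]-.102)
E
python3 f.py; python3 -c "
from h import *
print(rows(tip2tcp([-11,-60],.032),110.8))"
```

```text
time_s: 8.3
position: [0.515, -0.1875, 0.1378]
tool_rot: [[-0.935, -0.354, 0.001], [-0.354, 0.935, -0.0], [-0.001, -0.0, -1.0]]
ft_force: [-0.3, 0.6, -0.3]
grip_width: 0.0142
gripper_force: 43.7
F [-0.03 -0.18 -1.53] [0.37 0.38 0.37] P [ 0.515  -0.1875  0.1378] span [0.0001 0.0001 0.0002] tip module mm [-11.1  -59.95] freetip z 0.035751995453752086
(array([-0.0002, -0.0003,  0.0073]), array([-0.    ,  0.0001, -0.0005]))
```

```bash
python3 -m handwheel '[[[0,0,0.002],[0,0,0]],[[0,0,0.004],[0,0,0]],[[0,0,0.006],[0,0,0]],[[0,0,0.008],[0,0,0]],[[0,0,0.008],[0,0,0]]]' | grep -A1 ft; python3 f.py
python3 -m handwheel '[[[0,0,0.002],[0,0,0]],[[0,0,0.004],[0,0,0]],[[0,0,0.004],[0,0,0]],[[0,0,0.004],[0,0,0]]]'| grep -A1 ft; python3 f.py
```

```text
ft_force: [-0.2, 0.4, -0.7]
grip_width: 0.0143
F [-0.28 -0.11 -1.08] [0.23 0.44 0.63] P [ 0.5149 -0.1874  0.1336] span [0.     0.     0.0001] tip module mm [-11.15 -59.92] freetip z 0.031575247150441924
ft_force: [0.4, 0.3, -0.6]
grip_width: 0.0146
F [-0.34  0.06  0.16] [0.42 0.37 0.5 ] P [ 0.5149 -0.1874  0.1316] span [0. 0. 0.] tip module mm [-11.12 -59.93] freetip z 0.02964935309390361
```

```bash
python3 -m handwheel '[[[0,0,0.002],[0,0,0]],[[0,0,0.004],[0,0,0]],[[0,0,0.004],[0,0,0]],[[0,0,0.004],[0,0,0]]]'| grep -A1 ft; python3 f.py
python3 -c "
from h import *
for m in([-11,-40],[-11,-20],[0,-1],[11,18],[11,40],[11,59]): print(m,rows(tip2tcp(m,.0277),110.8)[0])"
```

```text
ft_force: [-0.1, 0.5, 0.9]
grip_width: 0.0145
F [ 0.05 -0.13  1.21] [0.35 0.59 0.26] P [ 0.5149 -0.1874  0.1296] span [0. 0. 0.] tip module mm [-11.13 -59.93] freetip z 0.027626080561188995
[-11, -40] [-0.02    0.0344 -0.0002]
[-11, -20] [-0.0399  0.0691 -0.0002]
[0, -1] [-0.0778  0.0912 -0.0001]
[11, 18] [-1.158e-01  1.133e-01 -1.000e-04]
[11, 40] [-1.377e-01  1.515e-01 -1.000e-04]
[11, 59] [-1.565e-01  1.845e-01 -1.000e-04]
```

```bash
python3 -m handwheel '[[[-0.002,0.0034,-0.0001],[0,0,0]],[[-0.004,0.0069,-0.0001],[0,0,0]],[[-0.006,0.0103,-0.0002],[0,0,0]],[[-0.008,0.0138,-0.0003],[0,0,0]],[[-0.01,0.0172,-0.0003],[0,0,0]],[[-0.012,0.0206,-0.0004],[0,0,0]],[[-0.014,0.0241,-0.0005],[0,0,0]],[[-0.016,0.0275,-0.0005],[0,0,0]],[[-0.018,0.031,-0.0006],[0,0,0]],[[-0.02,0.0344,-0.0007],[0,0,0]]]'| grep -A1 ft; python3 f.py
python3 -c "
from h import *
for m in([-11,-20],[0,-1],): print(m,rows(tip2tcp(m,.0277),110.8)[0])"
```

```text
ft_force: [-0.1, -2.5, 1.7]
grip_width: 0.0142
F [-0.06  0.52  1.25] [0.41 0.54 0.46] P [ 0.5182 -0.1673  0.1299] span [0.     0.0001 0.0001] tip module mm [-11.12 -39.52] freetip z 0.027853327624494814
[-11, -20] [-0.0197  0.0339  0.0003]
[0, -1] [-0.0576  0.056   0.0003]
```

Contact force is steady at about 2.7 N. Continuing to bend 1.

```bash
python3 -m handwheel '[[[-0.002,0.0034,-0.0001],[0,0,0]],[[-0.004,0.0068,-0.0001],[0,0,0]],[[-0.006,0.0102,-0.0002],[0,0,0]],[[-0.008,0.0136,-0.0003],[0,0,0]],[[-0.01,0.017,-0.0003],[0,0,0]],[[-0.012,0.0203,-0.0004],[0,0,0]],[[-0.014,0.0237,-0.0005],[0,0,0]],[[-0.016,0.0271,-0.0005],[0,0,0]],[[-0.018,0.0305,-0.0006],[0,0,0]],[[-0.0197,0.0339,-0.0007],[0,0,0]]]'| grep -A1 ft; python3 f.py
python3 -c "
from h import *
for m in([0,-1],[11,18]): print(m,rows(tip2tcp(m,.0277),110.8)[0])"
```

```text
ft_force: [-0.5, -1.2, 1.5]
grip_width: 0.0144
F [0.02 1.08 1.46] [0.38 0.65 0.46] P [ 0.5214 -0.1479  0.1302] span [0.0001 0.0002 0.0001] tip module mm [-10.97 -19.92] freetip z 0.02822211402875137
[0, -1] [-0.038   0.0221  0.0011]
[11, 18] [-0.0759  0.0442  0.0011]
```

```bash
python3 -m handwheel '[[[-0.0038,0.0022,-0.0001],[0,0,0]],[[-0.0076,0.0044,-0.0002],[0,0,0]],[[-0.0114,0.0066,-0.0003],[0,0,0]],[[-0.0152,0.0088,-0.0004],[0,0,0]],[[-0.019,0.011,-0.0005],[0,0,0]],[[-0.0228,0.0133,-0.0006],[0,0,0]],[[-0.0266,0.0155,-0.0007],[0,0,0]],[[-0.0304,0.0177,-0.0008],[0,0,0]],[[-0.0342,0.0199,-0.0009],[0,0,0]],[[-0.038,0.0221,-0.001],[0,0,0]]]'| grep -A1 ft; python3 f.py
python3 -c "
from h import *
for m in([11,18],): print(m,rows(tip2tcp(m,.0277),110.8)[0])"
```

```text
ft_force: [-2.8, -0.8, 1.9]
grip_width: 0.0145
F [-0.04  0.88  1.07] [0.39 0.5  0.3 ] P [ 0.5355 -0.131   0.1308] span [0.0001 0.0002 0.    ] tip module mm [ 0.31 -0.95] freetip z 0.02880267736530255
[11, 18] [-0.0376  0.0225  0.0023]
```

```bash
python3 -m handwheel '[[[-0.0038,0.0022,-0.0001],[0,0,0]],[[-0.0075,0.0045,-0.0001],[0,0,0]],[[-0.0113,0.0067,-0.0002],[0,0,0]],[[-0.015,0.009,-0.0003],[0,0,0]],[[-0.0188,0.0112,-0.0003],[0,0,0]],[[-0.0226,0.0135,-0.0004],[0,0,0]],[[-0.0263,0.0157,-0.0005],[0,0,0]],[[-0.0301,0.018,-0.0005],[0,0,0]],[[-0.0338,0.0202,-0.0006],[0,0,0]],[[-0.0376,0.0225,-0.0007],[0,0,0]]]'| grep -A1 ft; python3 f.py
python3 -c "
from h import *
for m in([11,39],[11,59]): print(m,rows(tip2tcp(m,.0277),110.8)[0])"
```

```text
ft_force: [-1.4, -1.1, 1.6]
grip_width: 0.0145
F [0.15 0.9  0.92] [0.55 0.59 0.38] P [ 0.5491 -0.1138  0.1312] span [0.0001 0.0002 0.0001] tip module mm [11.06 18.17] freetip z 0.02916568271495988
[11, 39] [-0.0208  0.0364  0.003 ]
[11, 59] [-0.0406  0.0711  0.0031]
```

```bash
python3 -m handwheel '[[[-0.0021,0.0036,0],[0,0,0]],[[-0.0042,0.0073,-0.0001],[0,0,0]],[[-0.0062,0.0109,-0.0001],[0,0,0]],[[-0.0083,0.0146,-0.0002],[0,0,0]],[[-0.0104,0.0182,-0.0002],[0,0,0]],[[-0.0125,0.0218,-0.0002],[0,0,0]],[[-0.0146,0.0255,-0.0003],[0,0,0]],[[-0.0166,0.0291,-0.0003],[0,0,0]],[[-0.0187,0.0328,-0.0004],[0,0,0]],[[-0.0208,0.0364,-0.0004],[0,0,0]]]'| grep -A1 ft; python3 f.py
python3 -c "
from h import *
for m in([11,59],): print(m,rows(tip2tcp(m,.0277),110.8)[0])"
```

```text
ft_force: [-0.7, -2.3, -0.2]
grip_width: 0.0145
F [-0.1   0.59  1.24] [0.34 0.68 0.21] P [ 0.5521 -0.093   0.1313] span [0.0001 0.0002 0.0001] tip module mm [10.76 39.17] freetip z 0.029293081302494986
[11, 59] [-0.0202  0.0344  0.0032]
```

```bash
python3 -m handwheel '[[[-0.002,0.0034,-0.0001],[0,0,0]],[[-0.004,0.0069,-0.0001],[0,0,0]],[[-0.0061,0.0103,-0.0002],[0,0,0]],[[-0.0081,0.0138,-0.0002],[0,0,0]],[[-0.0101,0.0172,-0.0003],[0,0,0]],[[-0.0121,0.0206,-0.0004],[0,0,0]],[[-0.0141,0.0241,-0.0004],[0,0,0]],[[-0.0162,0.0275,-0.0005],[0,0,0]],[[-0.0182,0.031,-0.0005],[0,0,0]],[[-0.0202,0.0344,-0.0006],[0,0,0]]]'| grep -A1 ft; python3 f.py
python3 -m handwheel '[[[0,0,0],[0,0,0]],[[0,0,0],[0,0,0]]]' | grep time
```

```text
ft_force: [-0.3, -1.8, 0.9]
grip_width: 0.0146
F [0.32 1.01 1.63] [0.69 0.55 0.2 ] P [ 0.5555 -0.0734  0.1316] span [0.0001 0.0001 0.0001] tip module mm [11.   59.12] freetip z 0.029611970411902735
time_s: 18.8
```

The end is reached with the tip pressed at about 3 N. I'll lift straight out and check the probe in hand.

```bash
python3 -m handwheel '[[[0,0,-0.01],[0,0,0]],[[0,0,-0.03],[0,0,0]],[[0,0,-0.06],[0,0,0]],[[0,0,-0.1],[0,0,0]],[[0,0,-0.15],[0,0,0]],[[0,0,-0.2],[0,0,0]],[[0,0,-0.25],[0,0,0]],[[0,0,-0.3],[0,0,0]],[[0,0,-0.32],[0,0,0]],[[0,0,-0.32],[0,0,0]]]'
python3 - <<'E'
from h import *
print(rows([.5015,.3012,.292],110.8))
im,d=get_image('wrist');g=im.astype(int).sum(2)//3
cv2.imwrite('pics/w5.png',im[200:400,240:400,::-1].repeat(3,0).repeat(3,1))
E
```

```text
time_s: 19.8
position: [0.5556, -0.074, 0.2929]
tool_rot: [[-0.935, -0.354, 0.003], [-0.354, 0.935, -0.001], [-0.002, -0.002, -1.0]]
ft_force: [0.2, -0.8, -2.2]
grip_width: 0.0142
gripper_force: 43.8
(array([-0.1641,  0.7403,  0.0008]), array([-0.0006,  0.0007, -0.0005]))
```

View pics/w5.png

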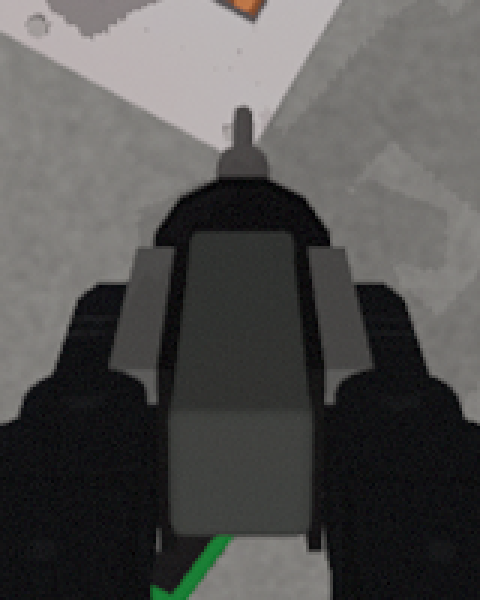

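The tip is at (321,235), unchanged in the grip. Carrying it back to the slot.

```bash
python3 -m handwheel '[[[-0.01,0.045,0],[0,0,0]],[[-0.028,0.125,0],[0,0,0]],[[-0.046,0.208,0],[0,0,0]],[[-0.064,0.29,0],[0,0,0]],[[-0.082,0.37,0],[0,0,0]],[[-0.1,0.45,0],[0,0,0]],[[-0.118,0.532,0],[0,0,0]],[[-0.136,0.614,0],[0,0,0]],[[-0.154,0.695,0],[0,0,0]],[[-0.1641,0.7403,0],[0,0,0]]]' | grep -A1 time
python3 -m handwheel '[[[0,0,0],[0,0,0]],[[0,0,0],[0,0,0]],[[0,0,0],[0,0,0]],[[0,0,0],[0,0,0]]]' | grep -A1 time
python3 f.py; python3 -c "
from h import *
print(rows([.5015,.3012,.155],110.8))"
```

```text
time_s: 20.85
position: [0.5, 0.3039, 0.2898]
time_s: 21.25
position: [0.5016, 0.3003, 0.2914]
F [-0.12  0.06 -1.43] [0.5  0.47 0.77] P [0.5015 0.3008 0.2917] span [0.0002 0.0007 0.0001] tip module mm [-101.23  420.08] freetip z 0.18968659713196256
(array([-2.000e-04,  1.000e-04,  2.734e-01]), array([ 0.    ,  0.0001, -0.0006]))
```

```bash
python3 -m handwheel '[[[0,0,0.02],[0,0,0]],[[0,0,0.05],[0,0,0]],[[0,0,0.08],[0,0,0]],[[0,0,0.11],[0,0,0]],[[0,0,0.14],[0,0,0]],[[0,0,0.17],[0,0,0]],[[0,0,0.2],[0,0,0]],[[0,0,0.23],[0,0,0]],[[0,0,0.26],[0,0,0]],[[0,0,0.2734],[0,0,0]]]' | grep -A1 time
python3 -m handwheel '[[[0,0,0],[0,0,0]],[[0,0,0],[0,0,0]],[[0,0,0],[0,0,0]]]' | grep -A1 time
python3 f.py; python3 -c "
from h import *
print(rows([.5017,.3013,.1425],110.8))"
```

```text
time_s: 22.55
position: [0.5006, 0.3011, 0.153]
time_s: 22.85
position: [0.5016, 0.3015, 0.1557]
F [ 0.11 -0.02 -1.28] [0.34 0.48 0.4 ] P [0.5015 0.3014 0.1554] span [0.0002 0.0001 0.0005] tip module mm [-101.34  420.73] freetip z 0.05342825409640441
(array([-0.0005, -0.0004,  0.0254]), array([-0.    ,  0.0002, -0.0005]))
```

No side force. Lowering until the collar seats.

```bash
python3 -m handwheel '[[[-0.0005,-0.0004,0.006],[0,0,0]],[[-0.0005,-0.0004,0.012],[0,0,0]],[[-0.0005,-0.0004,0.018],[0,0,0]],[[-0.0005,-0.0004,0.022],[0,0,0]],[[-0.0005,-0.0004,0.0254],[0,0,0]],[[-0.0005,-0.0004,0.0254],[0,0,0]],[[-0.0005,-0.0004,0.0254],[0,0,0]],[[-0.0005,-0.0004,0.0254],[0,0,0]]]' | grep -A1 time
python3 f.py
```

```text
time_s: 23.95
position: [0.5016, 0.3013, 0.1423]
F [-0.15  0.07 -1.45] [0.38 0.41 0.31] P [0.5016 0.3013 0.1423] span [0. 0. 0.] tip module mm [-101.14  420.6 ] freetip z 0.04029494892357448
```

```bash
python3 -m handwheel '[[[0,0,0.0008],[0,0,0]],[[0,0,0.0008],[0,0,0]],[[0,0,0.0008],[0,0,0]]]' | grep -A1 time
python3 f.py
python3 -m handwheel '[[[0,0,0],[0,0,0]],[[0,0,0],[0,0,0]],[[0,0,0],[0,0,0]],[[0,0,0],[0,0,0]],[[0,0,0],[0,0,0]],[[0,0,0],[0,0,0]],[[0,0,0],[0,0,0]],[[0,0,0],[0,0,0]]]' 1
python3 -m handwheel '[[[0,0,-0.03],[0,0,0]],[[0,0,-0.07],[0,0,0]],[[0,0,-0.13],[0,0,0]],[[0,0,-0.2],[0,0,0]],[[0,0,-0.28],[0,0,0]],[[0,0,-0.36],[0,0,0]],[[0,0,-0.42],[0,0,0]],[[0,0,-0.42],[0,0,0]],[[0,0,-0.42],[0,0,0]],[[0,0,-0.42],[0,0,0]]]' | grep -A1 time
python3 - <<'E'
from h import *
c=camera_params('wrist');im,d=get_image('wrist');W=cloud(d,c);x,y,z=np.moveaxis(W,2,0)
g=(abs(x-.5)<.03)&(abs(y-.303)<.03)
for lo,hi in((.172,.195),(.1285,.134)):
    m=g&(z>lo)&(z<hi);print(m.sum(),np.median(z[m]),rect(W,m))
m=(z>.119)&(z<.1275)&(abs(y-.26)<.12)&(x<.62);print('rest',rect(W,m))
cv2.imwrite('pics/w6.png',cv2.resize(im[130:300,160:420,::-1],None,fx=3,fy=3))
E
```

```text
time_s: 24.55
position: [0.5017, 0.3013, 0.142]
F [-0.74  0.1   0.36] [0.58 0.56 0.55] P [0.5017 0.3013 0.142 ] span [0. 0. 0.] tip module mm [-101.11  420.64] freetip z 0.03998557771039958
time_s: 25.65
position: [0.5016, 0.3013, 0.1419]
tool_rot: [[-0.935, -0.354, 0.0], [-0.354, 0.935, 0.0], [-0.0, 0.0, -1.0]]
ft_force: [0.5, 0.4, 0.0]
grip_width: 0.0854
gripper_force: 0.0
time_s: 26.65
position: [0.5013, 0.3011, 0.3504]
353 0.18281116777272832 ((501.7981262207031, 299.3785705566406), (15.148660659790039, 14.68810749053955), 20.376853942871094)
276 0.13097262634407042 ((499.83428955078125, 298.5643005371094), (22.724123001098633, 26.50225257873535), 20.80171012878418)
rest ((526.9960327148438, 255.62637329101562), (73.49075317382812, 170.3848114013672), 11.32586669921875)
```

View pics/w6.png

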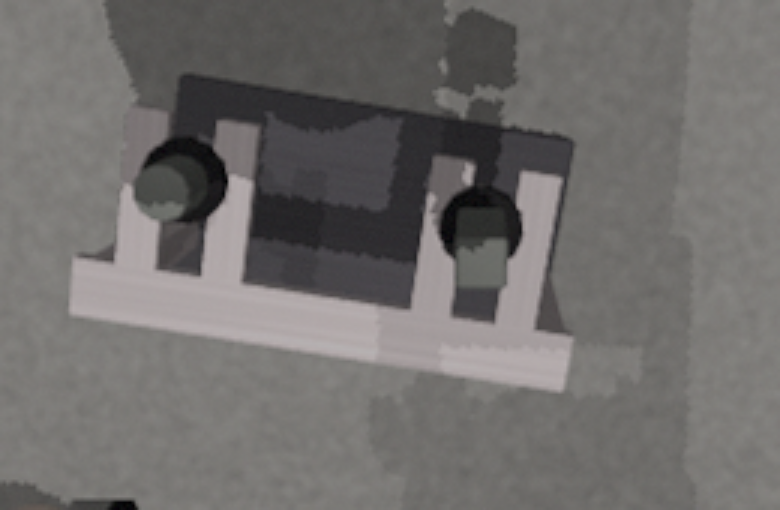

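The probe hangs upright in its slot, about 3 mm from the slot's middle and with its collar at seat height. The burnisher hasn't moved, and the gripper is clear.

```bash
python3 -c "
from rig import *
print(observe()['qvel'].round(2));print(close_job())"
```

```text
[-0.01  0.07 -0.34 -0.06  0.11  0.06]
the job is handed in; nothing more can be done
None
```

The job is handed in, with no verdict returned: the probe was drawn along the whole seam at about 2.4–3 N wherever I checked, and now hangs upright in its slot, about 3 mm from the middle.

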